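# Load the clamp shoes into the sloping rail

### The job

Put the two narrow wooden clamp shoes away in the sloping storage rail on the bench: feed each one in at the open upper end, standing on its foot with the low toe pointing downhill, and let it slide down. At the end both must sit in the covered part, one behind the other, the first right down against the stop and the second close up behind it. The wide shoe of the same form and the glue jar are not wanted: they do not fit the rail.

Things in the scene. Friction and masses are not known exactly. Their poses are not given: they have to be found in the camera images.
- shoe_a_grip (a point): Narrow clamp shoe: pale wood, L-shaped from the side, 60 long, 34 wide, 60 tall, 65 g. Foot 22 high; on its heel end stands the grip, 34 x 34, up to 60; the 26 mm of foot in front is the toe. This point: centre of the grip, 41 above the underside, 17 from the heel face, 43 from the toe face. x to the toe, y across, z up. Starts upright on the bench, toe roughly within 75 deg of +y. Sizes in mm.
- shoe_b_grip (a point): The other narrow clamp shoe, identical (34 mm wide, same point, same axes). Take a shoe by the two flanks of its grip, fingers closing along its y. Either may go in first. The third shoe on the bench is 62 mm wide, otherwise alike; it and the 75 mm tall glue jar stand at least 85 mm away from each shoe's point and are not wanted.
- rail_load (a point): Loading point of a fixed channel with a slippery floor, 25 deg down roughly to +y: on the floor's centre line, 225 mm uphill of the stop. x downhill along the floor, z square to it. A shoe let go on the floor, toe down, grip over this point, slides down by itself. Open above; walls 12 high (keep fingers above), funnel 90 wide at the upper end (75 uphill), 42 where the cover starts (90 downhill).
- rail_stop (a point): Same rail, lower end: centre of the floor at the face of the 40 mm high stop; axes as at the loading point. From here to 135 mm uphill it is covered: 42 wide inside, edge strips 68 above the floor, a 28 mm slot open between them. A shoe home at the stop has its grip centre 43 uphill of this point, 41 above the floor; the second 103 uphill.
There are look-alikes about, which are no part of the job. What is shaped like the part that bears shoe_b_grip but red is not meant.

How it is judged:
At the end, for the whole second after the job is handed in: Both narrow shoes rest in the rail, released and still, toes downhill, within 11 degrees of the slope: the grip of one 43 mm uphill of the stop (within 12 mm), the other's 103 mm (within 16 mm), each within 12 mm of the centre line and 10 mm of its seated height (((x of shoe_a_grip in the frame of rail_stop between -0.055 and -0.031 m and y of shoe_a_grip in the frame of rail_stop between -0.012 and 0.012 m and z of shoe_a_grip in the frame of rail_stop between 0.031 and 0.051 m and angle between shoe_a_grip's own x axis and vertical between 1.81 and 2.2 rad and angle between shoe_a_grip's own y axis and vertical between 1.37 and 1.77 rad and x of shoe_b_grip in the frame of rail_stop between -0.119 and -0.087 m and y of shoe_b_grip in the frame of rail_stop between -0.012 and 0.012 m and z of shoe_b_grip in the frame of rail_stop between 0.031 and 0.051 m and angle between shoe_b_grip's own x axis and vertical between 1.81 and 2.2 rad and angle between shoe_b_grip's own y axis and vertical between 1.37 and 1.77 rad) or (x of shoe_b_grip in the frame of rail_stop between -0.055 and -0.031 m and y of shoe_b_grip in the frame of rail_stop between -0.012 and 0.012 m and z of shoe_b_grip in the frame of rail_stop between 0.031 and 0.051 m and angle between shoe_b_grip's own x axis and vertical between 1.81 and 2.2 rad and angle between shoe_b_grip's own y axis and vertical between 1.37 and 1.77 rad and x of shoe_a_grip in the frame of rail_stop between -0.119 and -0.087 m and y of shoe_a_grip in the frame of rail_stop between -0.012 and 0.012 m and z of shoe_a_grip in the frame of rail_stop between 0.031 and 0.051 m and angle between shoe_a_grip's own x axis and vertical between 1.81 and 2.2 rad and angle between shoe_a_grip's own y axis and vertical between 1.37 and 1.77 rad)) and linear speed of each of shoe_a, shoe_b below 0.02 m/s); the robot touches nothing.
It also fails if it takes over 56 s, if anything falls off the work surface, if the arm or the gripper's body presses on something with over 40 N, if the wrist force passes 120 N, or if a joint passes its speed limit or range.

### The arm

A 7-joint arm with a two-finger parallel gripper is mounted at the origin on the work surface. World frame = base frame: x ahead of the robot, y to its left, z up, the work surface at z = 0. Lengths are in m, angles in rad, forces in N, time in s.
With the tool pointing down it reaches from about 0.4 to 0.85 m from the base axis. Payload 4.5 kg.
Tool frame: the origin (TCP) lies at the very end of the fingers, on their centre line; the grasp point (between the pads) lies 19 mm behind it; z points along the fingers, y is the line along which they close (so a half turn about z gives the same grasp; the last joint's range is limited). The gripper opens to 85 mm and grips with 20 to 120 N. Pads are 22 mm wide; open, the fingers measure 114 mm over their backs; the gripper's body (76 mm by 85 mm) begins 54 mm behind the grasp point. The pads swing forward as they close: fully open they stand 13 mm farther back than shut.
Start: joints at [-1.309, 0.689, -0.195, 1.565, 0.157, 0.902, -0.215], TCP at [0.141, 0.609, 0.231] pointing down, gripper open.
Joint ranges: [-3.01, 3.01], [-0.46, 2.08], [-1.47, 1.51], [0.13, 2.56], [-1, 4.14], [0.04, 2.09], [-2.66, 2.66]. Speed limits (rad/s): [2.57, 2.57, 3.14, 3.14, 3.14, 3.14, 3.14].

### API

Orientations are given as a unit quaternion [w, x, y, z].
In Python, from workcell import manip gives the robot as it stands. The module is installed in compiled form; this text tells all that it offers. Calls block until the motion is done:
- manip.move_pose(position, orientation): joint-space move of the TCP to a pose.
- manip.move_linear(position, rotation=None, velocity=0.15, force_limit=None): straight line of the TCP; rotation=None keeps the orientation; velocity is the mean speed in m/s. With force_limit (N) it stops when the force on the tool has changed by that much, and returns True; else False.
- manip.move_joints(angles): joint-space move.
- manip.gripper_open() and manip.clamp(strength=None): open the fingers fully, or close them until they stop; strength is the grip in N (None keeps the last).
- manip.wait(seconds).
- manip.inverse_kinematics(position, orientation): joint angles nearest the present ones, or None.
- manip.get_image(name): name is "side" or "top" or "wrist"; returns (picture, depth): 384x512x3 uint8, blue, green, red; 384x512 float32, m along the optical axis (not along the pixel's ray), 0 where there is no reading.
- manip.camera_info(name): a dict with "K" (3x3 intrinsics, pixels), "cam_to_world" (4x4, takes a point from camera to world coordinates). Camera axes: x right, y down, z forward; pixel columns grow to the right and rows downward; lengths in m; the calibration is good to about 2 mm. A picture is of the moment at which its call begins: read the wrist's pose just before it. camera_info takes no time and is no camera call; for the wrist camera it gives the pose at the moment of the call.
A pose or a line that the arm cannot do raises manip.IKError and nothing moves.
- manip.hand_in(): hands the job in; it is judged then, once.
Readings, each from a call of its own:
- manip.current_clock(): time.
- manip.current_qpos(): joint angles.
- manip.current_dq(): joint speeds.
- manip.current_joint_torque(): joint torques, N m.
- manip.current_eef_pos(): TCP position.
- manip.current_eef_rot(): TCP orientation.
- manip.current_contact_force(): force on the tool from outside, world axes, zero at the start.
- manip.current_wrist_torque(): the same for the moment, N m.
- manip.current_grip_width(): finger opening in m.
- manip.current_grasp_force(): force on a finger pad.
Only numpy, scipy, OpenCV 4.12 (cv2) and the standard library are available. Lean on these libraries where they do the work, as an engineer would, in place of code of your own. Each camera call takes 0.05 s, during which the arm holds its last target. There are 200 camera calls.

## Working session

There is one attempt and no reset: what is moved stays moved. The work goes in short steps, each a Python script; the robot and the scene stay as the last script left them, time stands still between calls to the robot, and variables do not carry over. Pictures are saved under pics/ and viewed, at most 10 in all, crops included, and the job is handed in when it is done.

```bash
mkdir -p pics; python3 - <<'E'
from workcell import manip as m
import cv2,numpy as np
for n in("top","side"):
    im,d=m.get_image(n); i=m.camera_info(n); np.savez(f"{n}.npz",im=im,d=d,K=i["K"],T=i["cam_to_world"])
    cv2.imwrite(f"pics/{n}0.png",im); print(n,np.round(i["K"],1).tolist(),np.round(i["cam_to_world"],3).tolist())
print(m.current_clock(),m.current_eef_rot())
E
```

```text
top [[347.9, 0.0, 253.1], [0.0, 347.9, 187.6], [0.0, 0.0, 1.0]] [[-0.096, -0.968, 0.233, 0.363], [-0.995, 0.094, -0.021, 0.044], [-0.002, -0.234, -0.972, 0.917], [0.0, 0.0, 0.0, 1.0]]
side [[425.5, 0.0, 266.4], [0.0, 425.5, 190.7], [0.0, 0.0, 1.0]] [[-0.998, -0.05, 0.047, 0.514], [-0.069, 0.683, -0.727, 0.729], [0.004, -0.729, -0.685, 0.768], [0.0, 0.0, 0.0, 1.0]]
0.1 [-2.56614970e-05  1.13622801e-01  9.93523622e-01 -8.19169732e-04]
```

View pics/top0.png

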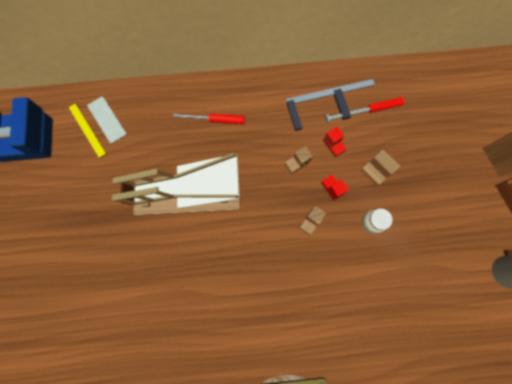

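View pics/side0.png

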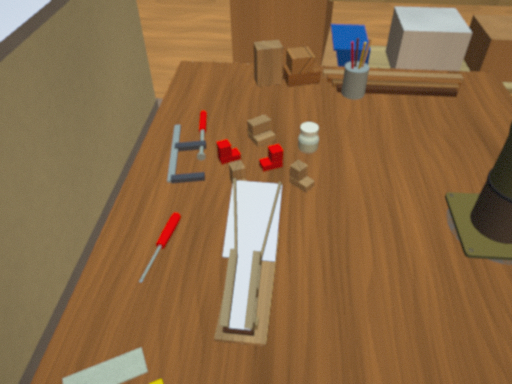

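Top view: narrow wooden shoes are at px (299,159) and (313,220). The look-alikes are the wide wooden shoe (381,167), the red shoes (335,141) and (335,187), and the jar (378,220). The rail runs from its funnel at about (238,182) down to its stop at about (120,190). I choose the two small wooden shoes. Next I'll measure from depth and check a crop.

```bash
cat > h.py <<'E'
import numpy as np,cv2
def cloud(d,K,T):
    v,u=np.mgrid[:d.shape[0],:d.shape[1]]
    P=np.stack([(u-K[0,2])/K[0,0]*d,(v-K[1,2])/K[1,1]*d,d],-1)
    return P@T[:3,:3].T+T[:3,3]
def load(n):
    z=np.load(n+".npz"); return z["im"],z["d"],z["K"],z["T"]
E
python3 - <<'E'
from h import *
im,d,K,T=load("top"); P=cloud(d,K,T)
hsv=cv2.cvtColor(im,cv2.COLOR_BGR2HSV)
cv2.imwrite("pics/crop.png",cv2.resize(im[90:250,100:410],None,fx=2.5,fy=2.5,interpolation=cv2.INTER_CUBIC))
for n,(u,v,r) in dict(A=(299,159,17),B=(313,220,17),W=(381,167,20)).items():
    w=P[v-r:v+r,u-r:u+r].reshape(-1,3); c=im[v-r:v+r,u-r:u+r].reshape(-1,3)
    w=w[(c[:,2]<c[:,1]*2.5)]
    g=w[(w[:,2]>.052)&(w[:,2]<.07)]; t=w[(w[:,2]>.015)&(w[:,2]<.027)]
    print(n,len(g),g.mean(0).round(4),len(t),t.mean(0).round(4),np.degrees(np.arctan2(*(t.mean(0)-g.mean(0))[[1,0]])).round(1))
# rail floor: white
m=(hsv[...,1]<40)&(hsv[...,2]>180); m[:, :125]=0;m[:,245:]=0;m[:145]=0;m[215:]=0
F=P[m]; c=np.median(F,0); 
for _ in range(4):
    A=np.c_[F[:,:2],np.ones(len(F))]; s=np.linalg.lstsq(A,F[:,2],rcond=None)[0]; F=F[abs(A@s-F[:,2])<.004]
print(len(F),s,"slope",np.degrees(np.arctan(np.hypot(*s[:2]))),"dir",np.degrees(np.arctan2(-s[1],-s[0])))
print(F.min(0),F.max(0))
E
```

```text
A 182 [ 0.6434 -0.1125  0.061 ] 142 [ 0.6305 -0.0888  0.0228] 118.5
B 198 [ 0.4837 -0.1245  0.0611] 146 [ 0.462  -0.1063  0.0231] 140.0
W 331 [ 0.6031 -0.3228  0.0607] 260 [ 0.5857 -0.3001  0.0228] 127.6
337 [-0.18936602 -0.47081225  0.3024769 ] slope 26.906330948993 dir 68.08944977561684
[0.57055228 0.06101684 0.04040894] [0.59031999 0.33089248 0.16416166]
```

View pics/crop.png

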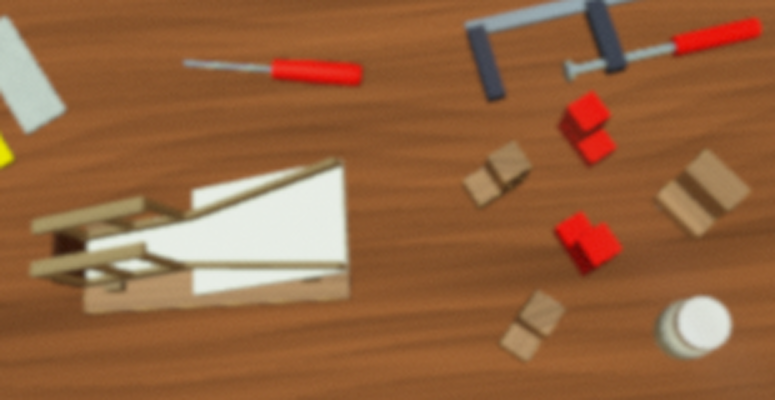

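The crop confirms both choices: pale narrow shoes with grips at crop px (509,160) and (542,312) and toes to the lower left. The floor fit went wrong because its inliers shrank, so I'm redoing the rail robustly with both cameras.

```bash
python3 - <<'E'
from h import *
for n,roi in (("top",(110,140,250,220)),("side",(205,170,290,345))):
    im,d,K,T=load(n); P=cloud(d,K,T); hsv=cv2.cvtColor(im,cv2.COLOR_BGR2HSV)
    R=np.zeros(d.shape,bool); R[roi[1]:roi[3],roi[0]:roi[2]]=1
    m=R&(hsv[...,1]<50)&(hsv[...,2]>150)
    print(n,m.sum(),(d[m]>0).sum())
    F=P[m&(d>0)]; best=0; rng=np.random.default_rng(0)
    for _ in range(500):
        a,b,c=F[rng.choice(len(F),3,False)]; k=np.cross(b-a,c-a); L=np.linalg.norm(k)
        if L<1e-5: continue
        k/=L; i=abs((F-a)@k)<.003
        if i.sum()>best: best=i.sum(); I=i
    c=F[I].mean(0); k=np.linalg.svd(F[I]-c)[2][2]; k*=np.sign(k[2])
    print(best,c.round(4),k.round(4),"slope",np.degrees(np.arccos(k[2])),"dir",np.degrees(np.arctan2(k[1],k[0])))
    print(F[I].min(0),F[I].max(0))
    # points above floor: walls/strips
    az=np.radians(np.degrees(np.arctan2(k[1],k[0]))); x=np.array([np.cos(az)*k[2],np.sin(az)*k[2],-np.hypot(*k[:2])]); y=np.cross(k,x)
    Q=(P-c)@np.stack([x,y,k],1)
    np.savez(n+"_rail.npz",Q=Q,c=c,R=np.stack([x,y,k],1),roi=R)
    for lab,lo,hi in (("wall",.008,.018),("strip",.063,.078)):
        s=Q[R&(d>0)&(Q[...,2]>lo)&(Q[...,2]<hi)]
        s=s[(abs(s[:,1])<.08)&(abs(s[:,0])<.3)]
        print(lab,len(s))
        for b in np.arange(-.3,.3,.03):
            t=s[(s[:,0]>=b)&(s[:,0]<b+.03)]
            if len(t)>4:
                l=t[t[:,1]>0,1];r=t[t[:,1]<0,1]
                print(round(b,2),len(t),*( [l.min().round(3),l.max().round(3)] if len(l) else '-'),*([r.min().round(3),r.max().round(3)] if len(r) else '-'))
E
```

```text
top 2786 2775
2526 [0.5786 0.1528 0.1206] [0.0148 0.4215 0.9067] slope 24.945640745053165 dir 87.99255460932883
[0.52377464 0.05967068 0.00188958] [0.75563143 0.41039019 0.1661801 ]
wall 607
-0.12 35 0.043 0.05 -0.051 -0.043
-0.09 73 0.039 0.047 -0.049 -0.039
-0.06 72 0.034 0.044 -0.044 -0.034
-0.03 68 0.03 0.039 -0.04 -0.031
-0.0 65 0.026 0.034 -0.036 -0.028
0.03 62 0.021 0.03 -0.032 -0.023
0.06 44 0.02 0.028 -0.029 -0.021
0.09 54 0.02 0.026 -0.028 -0.022
0.12 33 0.022 0.027 -0.029 -0.021
0.15 49 0.02 0.026 -0.028 -0.022
0.18 52 0.01 0.027 -0.029 -0.009
strip 627
0.06 155 0.013 0.027 -0.03 -0.014
0.09 136 0.013 0.027 -0.03 -0.015
0.12 135 0.013 0.027 -0.03 -0.015
0.15 123 0.012 0.027 -0.03 -0.015
0.18 78 0.013 0.027 -0.03 -0.015
side 4877 4855
4112 [0.5828 0.1698 0.1134] [0.0171 0.4236 0.9057] slope 25.0813662590244 dir 87.69005466825732
[0.52572786 0.06039937 0.03617982] [0.63459555 0.33192682 0.16586942]
wall 620
-0.12 86 0.042 0.052 -0.049 -0.04
-0.09 82 0.038 0.047 -0.045 -0.036
-0.06 89 0.034 0.043 -0.039 -0.032
-0.03 86 0.03 0.038 -0.036 -0.028
-0.0 100 0.025 0.035 -0.032 -0.022
0.03 26 0.026 0.03 -0.028 -0.02
0.06 41 0.025 0.028 -0.02 -0.02
0.09 27 0.025 0.029 -0.02 -0.02
0.12 46 0.025 0.028 -0.021 -0.019
0.15 27 0.025 0.029 -0.02 -0.019
0.18 10 0.006 0.028 -0.025 -0.007
strip 1295
0.03 125 0.016 0.029 -0.026 -0.013
0.06 269 0.015 0.03 -0.026 -0.013
0.09 282 0.015 0.029 -0.027 -0.013
0.12 295 0.015 0.029 -0.027 -0.012
0.15 312 0.015 0.03 -0.027 -0.012
0.18 12 0.016 0.029 -0.026 -0.017
```

```bash
cat >> h.py <<'E'
from scipy.spatial.transform import Rotation as Ro
def q(R):
    return np.roll(Ro.from_matrix(R).as_quat(),1)
def tool(x,z,flip):   # tool x along +-x, tool z given
    x=x*(-1 if flip else 1); return np.stack([x,np.cross(z,x),z],1)
def shoe(m,near,zlo=.052,zhi=.068,name="wrist"):
    i=m.camera_info(name); im,d=m.get_image(name); P=cloud(d,i["K"],i["cam_to_world"])
    near=np.array(near); c=im.astype(float)
    ok=(d>0)&(np.linalg.norm(P[...,:2]-near,axis=-1)<.06)&(c[...,2]<c[...,1]*2.5)
    g=P[ok&(P[...,2]>zlo)&(P[...,2]<zhi)]; t=P[ok&(P[...,2]>.014)&(P[...,2]<.03)]
    r=cv2.minAreaRect((g[:,:2]*1000).astype(np.float32))
    ctr=np.array(r[0])/1000; v=t.mean(0)[:2]-ctr; rough=np.degrees(np.arctan2(v[1],v[0]))
    a=r[2]+90*np.round((rough-r[2])/90)
    return im,dict(c=ctr,size=np.round(r[1],1),ang=a,rough=rough,z=np.median(g[:,2]),n=len(g),nt=len(t))
E
python3 - <<'E'
from h import *
from workcell import manip as m
res=[]
for n in("top","side"):
    z=np.load(n+"_rail.npz"); im,d,K,T=load(n); Q,c,R,roi=z["Q"],z["c"],z["R"],z["roi"]
    ok=roi&(d>0)
    fl=Q[ok&(abs(Q[...,2])<.003)&(abs(Q[...,1])<.012)]
    st=Q[ok&(abs(Q[...,2]-.068)<.012)&(abs(Q[...,1])<.035)]
    xs=np.sort(fl[:,0]); ss=np.sort(st[:,0])
    w=Q[ok&(Q[...,2]>.063)&(Q[...,2]<.078)&(abs(Q[...,1])<.04)&(Q[...,0]>.03)&(Q[...,0]<.25)]
    L=w[w[:,1]>0];Rr=w[w[:,1]<0]; yaw=np.degrees([np.polyfit(s[:,0],s[:,1],1)[0] for s in(L,Rr)])
    yc=(np.median(L[:,1])+np.median(Rr[:,1]))/2
    se=Q[ok&(Q[...,2]>.01)&(Q[...,2]<.045)&(abs(Q[...,1])<.01)&(Q[...,0]>.1)]
    print(n,"floor",xs[[0,5,-6,-1]],"strip",ss[[0,5,-6,-1]],"yaw",yaw,"yc",yc,"stop",se.min(0) if len(se) else None, np.percentile(se[:,0],[5,50,95]) if len(se) else 0)
    for off,l in ((xs[3]+.075,"load from floor end"),(ss[3]-.090,"load from cover")):
        print(l,(c+R@[off,yc,0]).round(4))
print(m.current_qpos().round(2))
E
```

```text
top floor [-0.10271799 -0.10118214  0.28392022  0.28591688] strip [0.06222238 0.06303138 0.19777905 0.19865164] yaw [-0.34145558 -0.01627396] yc -0.0003020301905135893 stop [ 0.19672231 -0.00958826  0.01634319] [0.19709194 0.19889877 0.20589153]
load from floor end [0.578  0.1282 0.1321]
load from cover [0.578  0.1282 0.132 ]
side floor [-0.11935163 -0.1183424   0.17763729  0.18871524] strip [0.0456385  0.04625088 0.1805628  0.18082857] yaw [-0.01803969 -0.01541184] yc 0.0016303953209777112 stop [ 0.18076654 -0.00974777  0.01110574] [0.18146276 0.18552354 0.18878348]
load from floor end [0.5796 0.1301 0.1321]
load from cover [0.5796 0.1302 0.132 ]
[-1.31  0.69 -0.19  1.57  0.16  0.9  -0.22]
```

```bash
cat >> h.py <<'E'
az=np.radians(87.85); s=np.radians(25)
XR=np.array([np.cos(az)*np.cos(s),np.sin(az)*np.cos(s),-np.sin(s)]); ZR=np.array([np.cos(az)*np.sin(s),np.sin(az)*np.sin(s),np.cos(s)]); YR=np.cross(ZR,XR)
LOAD=np.array([.579,.1292,.132])
def rail(p): return LOAD+p[0]*XR+p[1]*YR+p[2]*ZR
def down(a,flip): return tool(np.array([np.cos(np.radians(a)),np.sin(np.radians(a)),0]),np.array([0,0,-1.]),flip)
E
python3 - <<'E'
from h import *
from workcell import manip as m
for n,c,a in(("A",(.6434,-.1125),118.5),("B",(.4837,-.1245),140)):
  for f in(0,1):
    j=m.inverse_kinematics([*c,.2],q(down(a,f))); k=m.inverse_kinematics([*c,.025],q(down(a,f)))
    print(n,f,None if j is None else j.round(2),None if k is None else k.round(2))
for f in(0,1):
  for p in((0,0,.1),(0.01,0,.025)):
    j=m.inverse_kinematics(rail(p),q(tool(XR,-ZR,f))); print("rail",f,p,None if j is None else j.round(2))
m.move_pose([.6434,-.1125,.2],q(down(118.5,0)) if m.inverse_kinematics([.6434,-.1125,.2],q(down(118.5,0))) is not None else q(down(118.5,1)))
im,r=shoe(m,(.6434,-.1125)); print(r); cv2.imwrite("pics/w1.png",im)
print(m.current_clock(),m.current_qpos().round(2))
E
```

```text
A 0 [ 0.15  0.76 -0.1   1.51  0.09  0.88  0.52] [ 0.26  1.01 -0.29  1.59  0.44  0.61  0.22]
A 1 [-0.37  1.02  1.09  1.54 -0.95  1.18 -1.74] [-0.22  1.11  0.65  1.62 -0.93  0.75 -1.76]
B 0 [ 0.32  0.58 -0.25  1.97  0.24  0.62  0.79] [ 0.3   0.9  -0.22  2.07  0.77  0.25  0.27]
B 1 [-0.33  0.74  0.87  2.   -0.81  0.79 -1.24] [ 0.03  0.92  0.22  2.08 -0.86  0.23 -1.26]
rail 0 (0, 0, 0.1) [-0.74  0.81  0.36  1.49  0.14  1.09 -0.58]
rail 0 (0.01, 0, 0.025) [-0.71  0.89  0.34  1.58  0.15  0.92 -0.6 ]
rail 1 (0, 0, 0.1) [-0.24  0.85 -0.64  1.46  0.77  1.4   2.01]
rail 1 (0.01, 0, 0.025) [-0.22  0.92 -0.6   1.56  0.83  1.26  1.95]
{'c': array([ 0.64425647, -0.11286111]), 'size': array([33.6, 34.2]), 'ang': np.float64(117.45529365539551), 'rough': np.float64(116.86359737466309), 'z': np.float64(0.05910443432906662), 'n': 1470, 'nt': 1004}
3.2333 [ 0.15  0.76 -0.1   1.51  0.09  0.88  0.52]
```

View pics/w1.png

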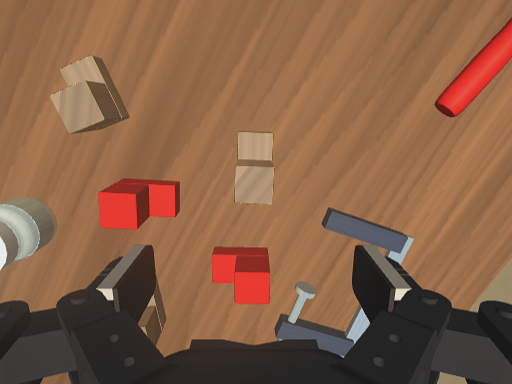

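The wrist view shows shoe A centred, grip at (254,185) and toe up at (255,147). Its measured size is 33.6 x 34.2 mm and the top is at 59 mm, which matches. The jar, the red shoes and shoe B (85,95) are all clear of the fingers. Grasping and loading A.

```bash
cat > go.py <<'E'
from h import *
from workcell import manip as m
def pick(c,a,f=0):
    R=q(down(a,f)); p=m.current_eef_pos()
    m.move_linear([*c,.11],R,velocity=.2); m.move_linear([*c,.022],velocity=.12,force_limit=15)
    m.clamp(40); print("width",m.current_grip_width(),"force",m.current_grasp_force(),"tcp",m.current_eef_pos().round(4))
    m.move_linear([*c,.2],velocity=.2); print("held",m.current_grip_width(),m.current_clock())
def load_rail(x0=.01,f=0):
    R=q(tool(XR,-ZR,f))
    m.move_pose(rail((x0,0,.12)),R)
    m.move_linear(rail((x0,0,.045)),velocity=.15)
    hit=m.move_linear(rail((x0,0,.018)),velocity=.03,force_limit=5)
    p=m.current_eef_pos()-LOAD; print("hit",hit,"rail z",(p@ZR).round(4),p@XR,p@YR)
    return hit
E
python3 - <<'E'
from go import *
pick((.6443,-.1129),117.5); print(load_rail())
cv2.imwrite("pics/w2.png",m.get_image("side")[0]); print(m.current_clock(),m.current_grip_width(),m.current_contact_force().round(1))
E
```

```text
width 0.03345356947766056 force 40.076680183410645 tcp [ 0.6447 -0.1129  0.0225]
held 0.03351812443453766 6.2833
hit True rail z 0.0346 0.010356247041773643 -0.0003056326700630608
True
8.7 0.033415230944235444 [-0.2  0.5  6.3]
```

View pics/w2.png

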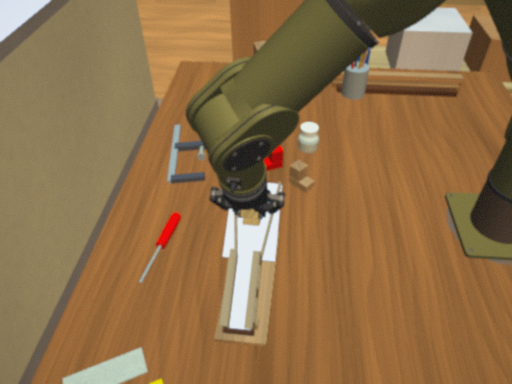

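The shoe is in the gripper above the funnel, at about px (250,215). The guard stopped it at 34.6 mm, but 22 was expected. The force is vertical rather than along the floor normal, so I'll check whether it is real contact.

```bash
python3 - <<'E'
from go import *
m.wait(.2); print(m.current_contact_force().round(2))
for z in(.031,.027,.023,.020):
    h=m.move_linear(rail((.01,0,z)),velocity=.03,force_limit=4); m.wait(.1)
    p=m.current_eef_pos()-LOAD; print(z,h,(p@ZR).round(4),m.current_contact_force().round(2))
    if h: break
print(m.current_clock())
E
```

```text
[-0.21  0.98  6.37]
0.031 False 0.0343 [-5.04  6.17 19.85]
0.027 True 0.0344 [-2.22  2.12  7.8 ]
9.5583
```

```bash
python3 - <<'E'
from go import *
w,_=m.get_image("wrist"); s,_=m.get_image("side"); t,_=m.get_image("top")
a=cv2.resize(s[150:290,190:310],(500,583)); b=cv2.resize(w,(400,300)); c=cv2.resize(t[130:230,100:260],(300,188))
o=np.zeros((583,800,3),np.uint8); o[:,:400]=cv2.resize(s[150:290,200:296],(400,583)); o[:300,400:]=b; o[300:550,400:]=cv2.resize(t[130:230,100:260],(400,250))
cv2.imwrite("pics/c3.png",o)
E
```

```text
(no output)
```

View pics/c3.png

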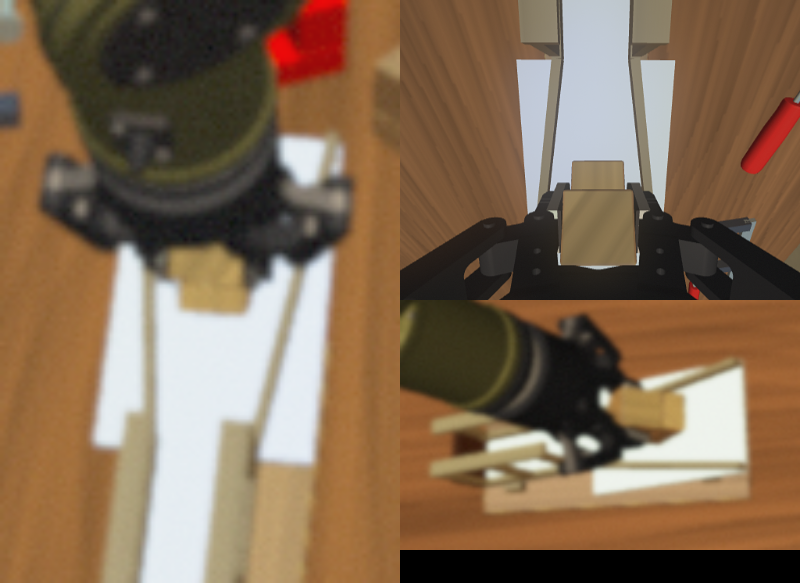

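The wrist view shows the shoe straight between the funnel walls, with the fingers beside the grip. I'll measure the shoe's top heights and tilt in the rail frame to see whether it already rests on the floor.

```bash
python3 - <<'E'
from go import *
i=m.camera_info("wrist"); im,d=m.get_image("wrist"); P=cloud(d,i["K"],i["cam_to_world"]); Q=(P-LOAD)@np.stack([XR,YR,ZR],1)
R=Ro.from_quat(np.roll(m.current_eef_rot(),-1)).as_matrix(); print("tool z.ZR",R[:,2]@ZR, "x.XR",R[:,0]@XR,(m.current_eef_pos()-LOAD)@np.stack([XR,YR,ZR],1))
# display px -> image px: u=(U-400)*1.28, v=V*1.28
for n,(u0,v0,u1,v1) in dict(toe=(578,164,618,186),grip=(570,196,630,258),floor=(575,60,620,150)).items():
    u0,u1=[int((u-400)*1.28) for u in(u0,u1)]; v0,v1=int(v0*1.28),int(v1*1.28)
    p=Q[v0:v1,u0:u1].reshape(-1,3); p=p[d[v0:v1,u0:u1].ravel()>0]
    a=np.linalg.lstsq(np.c_[p[:,:2],np.ones(len(p))],p[:,2],rcond=None)[0]
    print(n,len(p),np.median(p,0).round(4),p.min(0).round(4),p.max(0).round(4),"slopes deg",np.degrees(a[:2]).round(2))
E
```

```text
tool z.ZR -0.9999867537712347 x.XR 0.9999924475936021 [ 0.0107358  -0.00069295  0.03438247]
toe 1502 [ 0.0195 -0.0001  0.0206] [ 0.0133 -0.0127  0.0154] [0.0262 0.013  0.0261] slopes deg [-37.98   0.09]
grip 6139 [ 0.0125 -0.0007  0.0709] [ 0.0007 -0.0149  0.0614] [0.0249 0.0134 0.0794] slopes deg [-37.75   0.06]
floor 6588 [ 0.0616  0.0004 -0.0027] [ 0.0296 -0.0153 -0.005 ] [ 0.0909  0.0161 -0.0001] slopes deg [0.07 0.  ]
```

Depth shows shoe A has turned about 33° toe-down in the pads. I'll lift it, grip harder, rotate the tool back by that angle and measure again before lowering.

```bash
cat >> go.py <<'E'
def rq(th,f=0):  # rail-aligned tool, rotated th deg toe-up about YR
    return q(Ro.from_rotvec(-np.radians(th)*YR).as_matrix()@tool(XR,-ZR,f))
def held(save=None):
    """top planes of held shoe in rail frame, by wrist depth"""
    i=m.camera_info("wrist"); im,d=m.get_image("wrist"); P=cloud(d,i["K"],i["cam_to_world"]); Q=(P-LOAD)@np.stack([XR,YR,ZR],1)
    e=(m.current_eef_pos()-LOAD)@np.stack([XR,YR,ZR],1)
    wood=(im[...,2].astype(int)-im[...,0]>25)
    ok=(d>0)&wood&(abs(Q[...,1]-e[1])<.013)&(abs(Q[...,0]-e[0])<.07)&(Q[...,2]>.008)&(Q[...,2]<.2)
    n=np.cross(np.roll(Q,-4,1)-np.roll(Q,4,1),np.roll(Q,-4,0)-np.roll(Q,4,0)); n/=np.linalg.norm(n,axis=-1,keepdims=True)+1e-12; n*=np.sign(n[...,2:])
    pit=np.degrees(np.arctan2(n[...,0],n[...,2]))[ok]; q_=Q[ok]
    h=np.histogram(pit,bins=np.arange(-92,93,4)); k=h[0].argmax(); pm=np.median(pit[abs(pit-h[1][k]-2)<5])
    s=q_[abs(pit-pm)<5]; c,sn=np.cos(np.radians(pm)),np.sin(np.radians(pm))
    hn=s[:,0]*sn+s[:,2]*c; g=s[hn>hn.max()-.012]; t=s[hn<hn.max()-.028]
    if save: cv2.imwrite(save,im)
    print("toe-down pitch",pm.round(1),"grip top x",g[:,0].min().round(4),g[:,0].max().round(4),"z",g[:,2].min().round(4),np.median(g[:,2]).round(4),g[:,2].max().round(4),"| toe top",(t[:,0].min(),t[:,0].max(),np.median(t[:,2])) if len(t) else None,"tcp",e.round(4))
E
python3 - <<'E'
from go import *
held()
m.move_linear(rail((.01,0,.07)),velocity=.15); m.clamp(90)
held()
m.move_linear(rail((.01,0,.07)),rq(33),velocity=.1)
held("pics/w4.png"); print(m.current_clock(),m.current_contact_force().round(2))
E
```

```text
toe-down pitch 34.0 grip top x -0.0006 0.0258 z 0.0611 0.0705 0.08 | toe top (np.float64(0.013469499006376789), np.float64(0.025836170172433573), np.float64(0.020951805151175996)) tcp [ 0.0107 -0.0007  0.0344]
toe-down pitch 38.1 grip top x -0.0015 0.0249 z 0.0955 0.1045 0.1142 | toe top (np.float64(0.012216708787920982), np.float64(0.024707212284091333), np.float64(0.05502899783623415)) tcp [0.0097 0.0005 0.0689]
toe-down pitch 2.0 grip top x -0.0235 0.0073 z 0.1 0.1019 0.1041 | toe top (np.float64(0.017334712549360008), np.float64(0.03217043747819991), np.float64(0.06352196606559742)) tcp [0.0118 0.0003 0.0707]
11.25 [-1.28  1.13 -0.53]
```

View pics/w4.png

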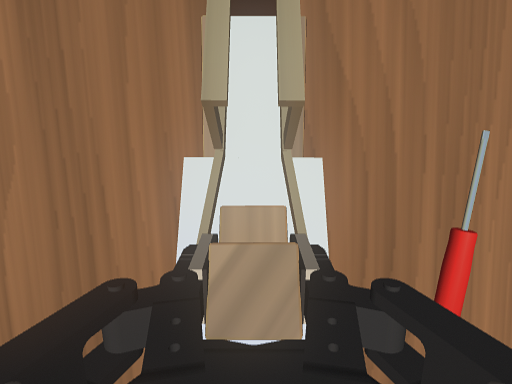

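Shoe A is now within 2° of the slope and centred (grip at px (253,290), toe at (253,222)). Lowering it the measured gap and releasing.

```bash
python3 - <<'E'
from go import *
x=.024
m.move_linear(rail((x,0,.05)),velocity=.1)
h=m.move_linear(rail((x,0,.0300)),velocity=.03,force_limit=4); m.wait(.1)
held(); print(h,m.current_contact_force().round(2))
m.gripper_open(); m.wait(.3)
T=Ro.from_quat(np.roll(m.current_eef_rot(),-1)).as_matrix()[:,2]
m.move_linear(m.current_eef_pos()-.09*T,velocity=.2)
im,_=m.get_image("wrist"); s,_=m.get_image("side")
o=np.zeros((384,752,3),np.uint8); o[:,:512]=im; o[:,512:]=cv2.resize(s[160:352,190:310],(240,384)); cv2.imwrite("pics/w5.png",o)
i=m.camera_info("side"); d=m.get_image("side")[1]; Q=(cloud(d,i["K"],i["cam_to_world"])-LOAD)@np.stack([XR,YR,ZR],1)
p=Q[(d>0)&(abs(Q[...,1])<.011)&(Q[...,2]>.05)&(Q[...,2]<.066)&(Q[...,0]>-.05)&(Q[...,0]<.23)]; print(len(p),p.min(0) if len(p) else 0,p.max(0) if len(p) else 0)
print(m.current_clock())
E
```

```text
toe-down pitch -2.0 grip top x -0.0099 0.0209 z 0.0596 0.0619 0.0648 | toe top (np.float64(0.031067268210435917), np.float64(0.04608608354178034), np.float64(0.023619540210004085)) tcp [ 0.0241 -0.0001  0.0303]
False [-0.48 -0.04 -0.39]
245 [ 0.16562555 -0.01089662  0.05205673] [0.19987238 0.0108973  0.06430491]
14.2167
```

View pics/w5.png

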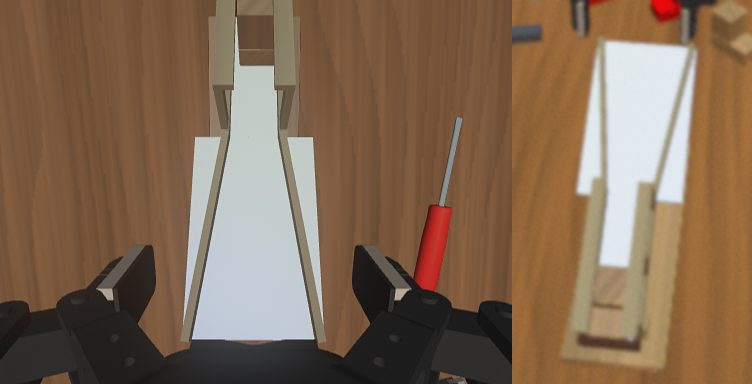

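Shoe A slid home: its grip spans x 166–200 mm, so its centre is 42 mm uphill of the stop. Now shoe B, with a stronger grip and a tilt check before lowering.

```bash
sed -i 's/m.clamp(40)/m.clamp(100)/' go.py; python3 - <<'E'
from go import *
c=(.4837,-.1245)
m.move_pose([*c,.2],q(down(140,0)))
im,r=shoe(m,c); print(r)
if 31<min(r["size"]) and max(r["size"])<37 and np.hypot(*(r["c"]-c))<.01:
    pick(r["c"],r["ang"])
    m.move_pose(rail((.01,0,.09)),rq(0)); m.wait(.1); held("pics/w6.png")
print(m.current_clock())
E
```

```text
{'c': array([ 0.48337854, -0.12520052]), 'size': array([34. , 33.8]), 'ang': np.float64(139.94195556640625), 'rough': np.float64(140.24142414381336), 'z': np.float64(0.05908648608386924), 'n': 1498, 'nt': 1020}
width 0.033051602168551804 force 99.3670928478241 tcp [ 0.4838 -0.1253  0.0226]
held 0.03310749954175014 18.45
toe-down pitch 38.1 grip top x -0.0032 0.0209 z 0.1136 0.1251 0.1359 | toe top (np.float64(0.006691298279450048), np.float64(0.014060581049420533), np.float64(0.0720839844880399)) tcp [ 0.007  -0.0004  0.0889]
19.8333
```

View pics/w6.png

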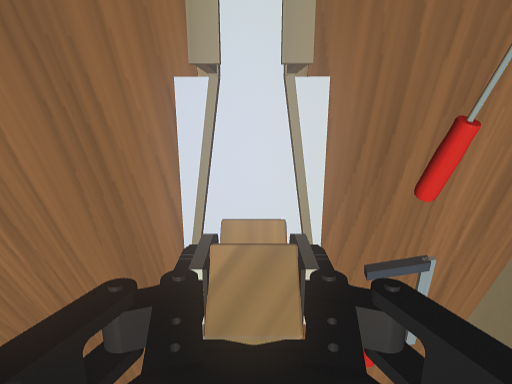

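Shoe B also hangs toe-down, by about 36° (grip at (253,290), toe at (253,232)). I'll use the same tool-rotation correction.

```bash
python3 - <<'E'
from go import *
m.move_linear(rail((.01,0,.075)),rq(35),velocity=.1); m.wait(.1)
held(); print(m.current_clock())
E
```

```text
toe-down pitch 6.1 grip top x -0.0228 0.0076 z 0.103 0.1067 0.1103 | toe top (np.float64(0.018936687895940694), np.float64(0.027949119053030887), np.float64(0.06471661155027424)) tcp [0.0121 0.0003 0.076 ]
20.775
```

```bash
python3 - <<'E'
from go import *
x=.024
m.move_linear(rail((x,0,.05)),rq(39),velocity=.1); m.wait(.1); held()
h=m.move_linear(rail((x,0,.031)),velocity=.03,force_limit=4); m.wait(.1)
held(); print(h,m.current_contact_force().round(2),m.current_clock())
E
```

```text
toe-down pitch 2.0 grip top x -0.0127 0.0935 z 0.0687 0.0804 0.0829 | toe top (np.float64(0.0323821627540793), np.float64(0.04174003676483871), np.float64(0.04073154888585663)) tcp [ 0.0246 -0.0005  0.0512]
toe-down pitch 9.8 grip top x -0.013 0.0175 z 0.0575 0.0605 0.0627 | toe top (np.float64(0.03183514417958522), np.float64(0.04095180354585102), np.float64(0.020739601235611162)) tcp [ 0.024  -0.0001  0.0312]
False [-0.45  0.52 -0.95] 22.2917
```

```bash
python3 - <<'E'
from go import *
m.gripper_open(); m.wait(.4)
T=Ro.from_quat(np.roll(m.current_eef_rot(),-1)).as_matrix()[:,2]
m.move_linear(m.current_eef_pos()-.09*T,velocity=.2); m.wait(.5)
im,_=m.get_image("wrist"); s,d=m.get_image("side")
o=np.zeros((384,752,3),np.uint8); o[:,:512]=im; o[:,512:]=cv2.resize(s[160:352,190:310],(240,384)); cv2.imwrite("pics/w7.png",o)
i=m.camera_info("side"); Q=(cloud(d,i["K"],i["cam_to_world"])-LOAD)@np.stack([XR,YR,ZR],1)
p=Q[(d>0)&(abs(Q[...,1])<.011)&(Q[...,2]>.045)&(Q[...,2]<.07)&(Q[...,0]>-.1)&(Q[...,0]<.23)]
for lo,hi in((-.1,.145),(.145,.23)):
    g=p[(p[:,0]>lo)&(p[:,0]<hi)]; t=g[g[:,2]>.054]; print(len(g),t.min(0).round(4),t.max(0).round(4),np.median(t[:,2]),np.degrees(np.polyfit(t[:,0],t[:,2],1)[0]))
print(m.current_clock(),m.current_contact_force().round(2))
E
```

```text
239 [ 0.1055 -0.0106  0.0541] [0.14   0.0109 0.0641] 0.06029620159517793 -0.4337877171649178
251 [ 0.1658 -0.0109  0.0541] [0.1999 0.0108 0.064 ] 0.06001632859622545 -0.05056729932583459
24.4583 [-0.21  0.49 -0.68]
```

View pics/w7.png

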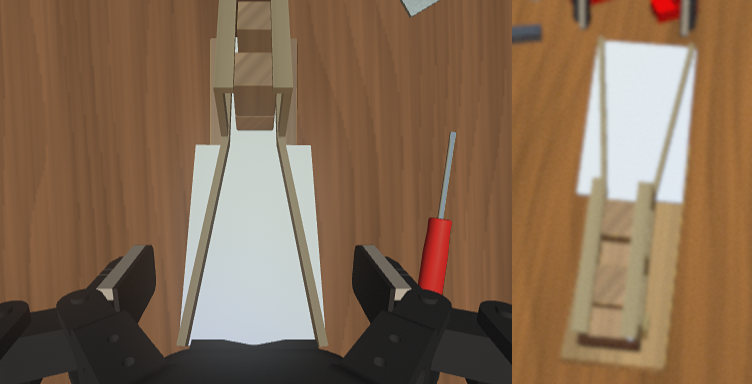

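Both shoes are seated, visible in the slot at about (255,15) and (255,75). Their grip centres are 42 and 102 mm uphill of the stop, with the tops level with the floor at 60 mm, and the gripper is clear. Handing in.

```bash
python3 -c "
from workcell import manip as m
print(m.hand_in())"
```

```text
the job is handed in; nothing more can be done
None
```

I put both narrow shoes in the rail and handed the job in at about 24.5 s; by my last measurement they sit toes downhill and level with the floor, grip centres 42 mm and 102 mm uphill of the stop (the hand-in call returned no verdict).

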